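# Hook a bottle holder into a slotted stand, lock it, and stand the oil bottle in it

## Robot

A 6-joint arm with a two-finger parallel gripper is mounted at the origin on a cart in front of the work surface, level with it; the furniture and walls round the work are solid. World frame = base frame: x ahead of the robot, y to its left, z up, the work surface at z = 0. Lengths are in m, angles in rad, forces in N, time in s.
With the tool pointing down it reaches from about 0.375 to 0.9 m from the base axis. Payload 3.1 kg.
Tool frame: the origin (TCP) lies at the very end of the fingers, on their centre line; the grasp point (between the pads) lies 19 mm behind it (manip.pinch_z is the distance from the TCP to the grasp point, in m); z points along the fingers, y is the line along which they close (so a half turn about z gives the same grasp; the last joint's range is limited). The gripper opens to 85 mm and grips with 20 to 120 N. Pads are 22 mm wide; open, the fingers measure 114 mm over their backs; the gripper's body (76 mm by 85 mm) begins 54 mm behind the grasp point. The pads swing forward as they close: fully open they stand 13 mm farther back than shut.
Start: joints at [1.004, 0.527, 1.433, -0, 1.181, -0.178], TCP at [0.237, 0.578, 0.231] pointing down, gripper open.
Joint ranges: [-3.08, 3.08], [-0.75, 2.2], [0.22, 2.44], [-1.43, 4.57], [0, 2.65], [-2.85, 2.85]. Speed limits (rad/s): [2.79, 2.79, 3.14, 3.14, 3.14, 3.14].

## Interface

Orientations are given as a unit quaternion [x, y, z, w].
In Python, from station import manip gives the robot as it stands.
- The arm moves only by the tool servo_tool, never from a script. Its argument "commands" is one flat list of numbers, 7 for each row, row after row: the shift along the tool's x, y, z each as a share of 500 mm, from -1 to 1, then the turn, a rotation vector about the tool's x, y, z each as a share of 360 degrees, from -1 to 1, then the opening, from -1 (shut) to 1 (fully open). In form: [dx, dy, dz, rx, ry, rz, claw, dx, dy, dz, rx, ry, rz, claw, ...]. A call has 1 to 12 rows; each row shifts and turns the commanded pose from where the row before left it, along the tool's axes as they then stand; what a row does not reach is not made up. A row lasts 1/12 s, in which the tool goes at most 41.7 mm and 7.16 degrees, less where a joint would pass 70% of its speed; a pose out of reach is approached as far as the arm can. A call with a number of a shift or a turn outside -1 to 1 is refused whole. A call with a gripper value outside its range is refused whole. The fingers move at their own pace and stop on an object; "force" is the grip in N (left out, the last holds). Time passes only in rows, so rows that do not move let the fingers close. It gives the time, the measured TCP pose, the force, the opening and the grip force at its end, in the units of the state.
- manip.sense(): the state, without advancing time (a new reading comes with each control period).
- manip.snapshot(name): name is "scene" or "top" or "wrist"; returns a dict with "img" (384x512x3 uint8, red, green, blue), "mtx" (3x3 intrinsics, pixels), "world_to_cam" (4x4, takes a point from world to camera coordinates). Camera axes: x right, y up, looking along -z (the intrinsics and any distortion apply to the point x, -y, -z); pixel columns grow to the right and rows downward; lengths in m; the calibration is good to about 2 mm. A picture is of the moment at which its call begins. There is no depth.
- manip.sign_off(): hands the job in; it is judged then, once.
Trained networks look in a picture, given as the dict that the camera call returned (one of the last four; its "shot" number tells which), for a name from the list of things; names that differ only in an ending like _2 or _b are one class to them, and where a whole thing is asked for, a point or a joint stands for the part that bears it (a point fixed in the world has none). Each returns a list of dicts, best first, with "conf" (0 to 1); they miss things now and then, are a little off and sometimes report something else, mostly with a low value. They report only what shows in the picture. A call takes as long as a camera call. They do not tell look-alikes from the thing itself.
- manip.look_for(picture, query): "box" ([left, top, width, height] in pixels, round what is visible of it).
- manip.silhouettes(picture, query): "pixels" (384x512 bool, what is visible of it) and "box" ([left, top, width, height] in pixels, round what is visible of it).
The state is a dict: "t": time; "q": joint angles; "qd": joint speeds; "tau": joint torques, N m; "tcp_pos": TCP position; "tool_rot": TCP orientation; "force": force on the tool from outside, world axes, zero at the start; "ft_torque": the same for the moment, N m; "finger_gap": opening from 0.0 (shut) to 1.0 (fully open); "gripper_force": force on a finger pad.
Only numpy, scipy, OpenCV 4.12 (cv2) and the standard library are available. Lean on these libraries where they do the work, as an engineer would, in place of code of your own. Each camera call takes 0.05 s, during which the arm holds its last target. There are 200 camera calls.

## Task

Fit the blue bottle holder to the slotted bench stand: hook its four claws into the two uprights, in the top slot and the third slot from the top, then press it straight down until the brass spring latch snaps out over its flange and it is locked fully home. Feel your way in, because the frame of uprights was bolted on by hand, several millimetres off to the side and in depth; press firmly (15 to 20 N is enough) but never force or hammer it. Then stand the teal oil bottle upright in the holder's cup, set it down gently and let go, and leave the other things on the bench alone.

Things in the scene. Friction and masses are not known exactly. Their poses are not given: they have to be found in the camera images.
- stand: fixed stand: grey foot plate 140 x 170 x 10 mm with a black drip tray on it and a frame of two steel uprights 30 mm wide, 193 mm high, centre lines at y = +-50 mm, flat fronts at x = 20 mm. Origin: centre of the foot's underside; x to the back, y left seen from the front, z up. The frame (slots and latch with it) is bolted by hand in slotted holes, up to 8 mm off sideways and 4 mm front or back
- stand_seat (a point): on the plane of the uprights' fronts, midway between them, (20, 0, 82) mm in the stand's frame, axes as the stand's: the locked holder's origin lies here, axes parallel, but for the frame's offset (none in height). Each upright: 5 slots, 9 mm wide, 19 mm high, 32 mm apart, in sheet 3 mm thick, hollow behind; the top slots' centres are at (0, +-50, 85.5) mm from here. Plated steel, friction 0.2
- latch (a joint): brass spring bolt 22 mm wide between the uprights, its nose 2 mm behind their front plane; 0 = out, grows to 0.009 m as it is pushed back, against 5.4 N (out) to 8.4 N at 5 mm. Nose round, 4 mm high, its underside 75 mm above stand_seat. The holder's sloping cam pushes it back on the way down, and it springs out over the flange once that is below it. Takes about 8 to 16 N downward
- holder: loose blue bottle holder, 0.35 kg, upright on the bench. Origin: lower edge of its back plate, middle of rear face; x points back (clawed side), z up. Plate 122 mm wide, 96 high, 4 thick. 4 claws at y = +-50, necks at z = 79 and 15 mm: of flat 6 mm plate, back to x = 12 mm, turned down, to 13 mm under the neck's axis, 4 to 5.5 mm gap to the plate; home, the necks rest on the slots' lower edges
- holder_grip (a point): point in the holder's arm to grip from above, (-40, 0, 60) mm in the holder's frame, axes as the holder's. The arm is a box section along x, 16 mm wide (y), z 44 to 70 mm, from plate to cup. The plate's crossbar (z 44 to 74 mm) ends in a flange 40 mm wide turned back to x = 7.5 mm, with a cam below sloping from its edge to x = 0 at z 63 mm; the latch snaps over the flange
- holder_cup (a point): centre of the cup's floor, (-102, 0, 12) mm in the holder's frame, axes as the holder's. The cup is a round band of 51 mm inner diameter, its rim 40 mm above this floor; the arm's top is 18 mm above the rim and reaches to 27 mm behind the cup's axis
- oil_bottle: loose teal bottle with a white label and black cap, 42 mm diameter, 130 mm high, straight sides up to about 85 mm, about 0.2 kg, standing on the bench; origin at the centre of its underside, z up
- pedal: loose black bicycle pedal, 80 x 140 x 22 mm, lying on the bench; a bystander, origin at its underside
- tape_measure: loose yellow tape measure, 65 x 82 x 36 mm; a bystander, origin at its underside
- clear_jar: loose jar with a yellow lid, 69 mm diameter, 66 mm high; a bystander, origin at its underside
Not all that is in view belongs to the job. Leave any purple look-alike of the oil_bottle alone.

How it is judged:
On the way, in this order (a step that is already met when the one before it is completed fails the run):
1. with its claws in the slots the holder is pressed down and its flange pushes the latch back by more than 2.5 mm (x of holder in the frame of stand_seat between -0.0075 and 0.0065 m and y of holder in the frame of stand_seat between -0.0105 and 0.0105 m and z of holder in the frame of stand_seat below 0.013 m and value of joint latch above 0.0025 m).
2. the holder is seated and the latch has snapped out over its flange, the bottle not yet in the cup (x of holder in the frame of stand_seat between -0.0075 and 0.0065 m and y of holder in the frame of stand_seat between -0.0105 and 0.0105 m and z of holder in the frame of stand_seat between -0.003 and 0.003 m and angle between the x axis of holder and the x axis of stand, either way round below 0.06 rad and value of joint latch below 0.002 m and horizontal distance between oil_bottle and holder_cup above 0.03 m), for 0.2 s.
3. the bottle stands upright in the cup (horizontal distance between oil_bottle and holder_cup below 0.009 m and z of oil_bottle in the frame of holder_cup below 0.005 m and angle between oil_bottle's own z axis and vertical below 0.15 rad), for 0.2 s.
At the end, for the whole second after the job is handed in: Holder locked: origin within 3 mm of stand_seat's height, 10.5 mm across, 7.5 mm before to 6.5 mm behind it, axis within 0.06 rad, latch out to within 2 mm; bottle in the cup within 9 mm of its axis, under 5 mm above its floor, within 0.15 rad of upright; both at rest (all of step 3 and x of holder in the frame of stand_seat between -0.0075 and 0.0065 m and y of holder in the frame of stand_seat between -0.0105 and 0.0105 m and z of holder in the frame of stand_seat between -0.003 and 0.003 m and angle between the x axis of holder and the x axis of stand, either way round below 0.06 rad and value of joint latch below 0.002 m and linear speed of each of oil_bottle, holder below 0.02 m/s); the robot touches nothing.
It fails at once if the holder is forced against the stand (more than 60 N, before the bottle is in it) (contact force between holder and stand above 60 N and horizontal distance between oil_bottle and holder_cup above 0.03 m).
It fails at once if the bottle is dropped or rammed into the holder (more than 40 N) (contact force between oil_bottle and holder above 40 N).
It fails at once if the bottle is knocked over (angle between oil_bottle's own z axis and vertical above 0.6 rad).
It fails at once if a bystander is moved by more than 20 mm (distance of any of pedal, tape_measure, clear_jar from where it was at the start of the episode above 0.02 m).
It also fails if it takes over 70 s, if anything falls off the work surface, if the arm or the gripper's body presses on something with over 40 N, if the wrist force passes 120 N, or if a joint passes its speed limit or range.

## Working session

There is one attempt and no reset: what is moved stays moved. The work goes in short steps, Python scripts to look and compute and a tool call to move; the robot and the scene stay as the last step left them, time stands still between calls to the robot, and variables do not carry over. Pictures are saved under pics/ and viewed, at most 10 in all, crops included, and the job is handed in when it is done.

Besides the shell and the picture viewer there is one more tool, called after ">>>" in YAML: its name, and indented under it one key for each argument. servo_tool: Moves the arm, as the interface text tells. Its arguments: {"type":"object","properties":{"commands":{"type":"array"},"force":{"type":"number"}},"required":["commands"]}

```bash
mkdir -p pics
cat > h.py <<'E'
import numpy as np,cv2
from station import manip
def shot(n,f=None):
    p=manip.snapshot(n)
    if f: cv2.imwrite('pics/'+f,p['img'][:,:,::-1])
    return p
def ray(p,u,v):
    K=p['mtx'];T=p['world_to_cam'];x=np.linalg.solve(K,[u,v,1.]);d=T[:3,:3].T@np.array([x[0],-x[1],-x[2]]);o=-T[:3,:3].T@T[:3,3];return o,d
def onz(p,u,v,z):
    o,d=ray(p,u,v);return o+d*(z-o[2])/d[2]
def proj(p,X):
    X=np.atleast_2d(X);T=p['world_to_cam'];c=X@T[:3,:3].T+T[:3,3];c=c*[1,-1,-1];q=c@p['mtx'].T;return q[:,:2]/q[:,2:]
E
python3 - <<'E'
from h import *
s=manip.sense();print(s['t'],s['tcp_pos'],s['tool_rot'],s['force'],s['finger_gap'])
ims=[]
for n in('scene','top'):
    p=shot(n,n+'1.png');ims.append(p['img'])
    print(n,p['mtx'].tolist(),(-p['world_to_cam'][:3,:3].T@p['world_to_cam'][:3,3]).round(3))
    for q in('stand','holder','oil_bottle','latch','pedal','tape_measure','clear_jar'):
        print(q,[(round(float(r['conf']),2),[int(x) for x in r['box']]) for r in manip.look_for(p,q)][:3])
E
```

```text
0.0 [0.2364988  0.57774632 0.23033917] [ 1.93168951e-01  9.81164899e-01 -1.01927189e-03 -3.97359710e-04] [-0.57859478 -0.23962087  0.24691502] 0.9946763661467277
scene [[406.7822274783719, 0.0, 255.74610043052368], [0.0, 406.7822274783719, 192.35384544943446], [0.0, 0.0, 1.0]] [-0.122 -1.073  0.841]
stand [(0.87, [225, 142, 40, 62])]
holder [(0.7, [235, 229, 51, 29]), (0.26, [268, 279, 49, 28])]
oil_bottle [(0.8, [231, 198, 13, 32]), (0.79, [218, 211, 14, 33]), (0.79, [208, 182, 14, 32])]
latch [(0.24, [239, 220, 45, 40])]
pedal [(0.96, [267, 279, 52, 29])]
tape_measure [(0.64, [293, 215, 19, 19])]
clear_jar [(0.56, [209, 160, 16, 21])]
top [[479.94628525881075, 0.0, 255.17627276212752], [0.0, 479.94628525881075, 194.9286782276203], [0.0, 0.0, 1.0]] [ 0.275 -0.035  1.531]
stand [(0.95, [156, 134, 71, 64])]
holder [(0.69, [288, 187, 42, 46])]
oil_bottle [(0.65, [198, 212, 17, 13]), (0.64, [263, 232, 10, 14]), (0.5, [243, 203, 13, 15])]
latch []
pedal [(0.6, [351, 198, 36, 42])]
tape_measure [(0.84, [281, 143, 28, 21])]
clear_jar [(0.68, [123, 164, 26, 26])]
```

```bash
python3 -c "
import cv2,numpy as np
a=np.vstack([cv2.imread('pics/scene1.png'),cv2.imread('pics/top1.png')]);cv2.imwrite('pics/both.png',cv2.resize(a,(400,600)));" ; ls
```

```text
h.py
pics
```

View pics/scene1.png

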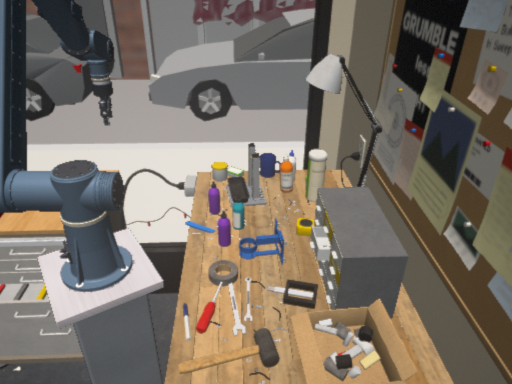

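View pics/top1.png

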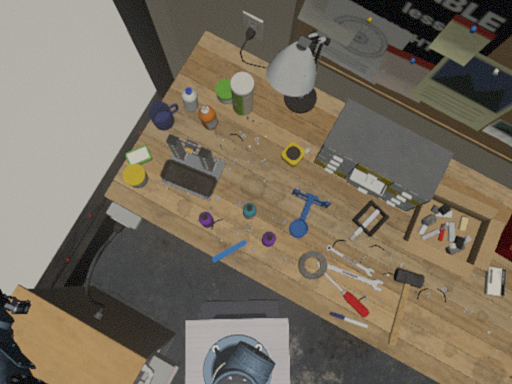

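The scene view shows the holder at (262,243), the stand at (250,175), the teal bottle at (238,215) and purple look-alikes at (214,200) and (224,230). In the top view the holder is at (308,212), the stand at (193,165), teal at (249,211), and purple at (206,219) and (269,239). So I choose teal, and check it in a close crop.

Run:
```python
from h import *
p=shot('top');s=shot('scene')
c=p['img'][125:250,150:340,::-1];cv2.imwrite('pics/crop.png',cv2.resize(c,None,fx=4.2,fy=4.2,interpolation=cv2.INTER_CUBIC))
for n,u,v,z in[('teal',249,211,.13),('tealS',238.5,202,.13),('holdercup',299,229,.05),('stand',190,166,0),('traycorner',160,183,.015)]:
    print(n,onz(s if n=='tealS' else p,u,v,z).round(3))
```

```text
teal [ 0.467 -0.046  0.13 ]
tealS [ 0.457 -0.086  0.13 ]
holdercup [ 0.419 -0.2    0.05 ]
stand [0.637 0.143 0.   ]
traycorner [0.579 0.237 0.015]
```

View pics/crop.png

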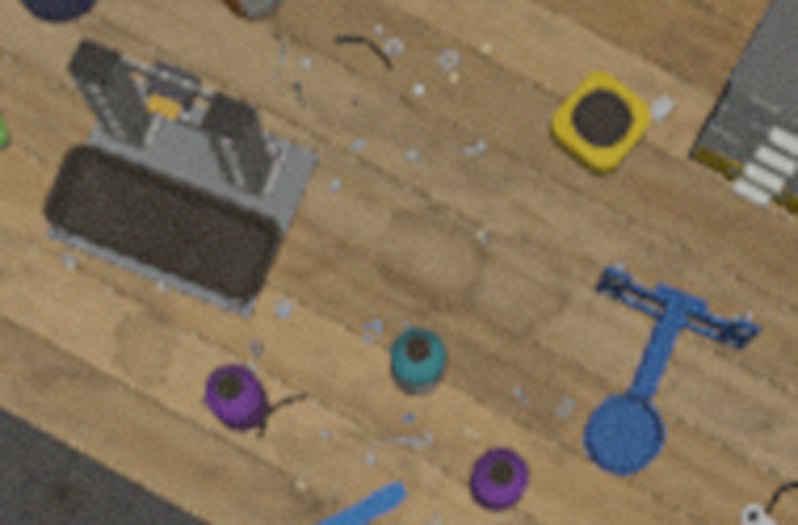

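The crop confirms the choice: the teal bottle is at crop (418,355), which is top-view pixel (249.5,209.5), and the two purple ones are the look-alikes. The uprights and brass latch are at crop (165,105). The holder's yaw and the stand's yaw are both about -22°.

```bash
cat >> h.py <<'E'
from scipy.spatial.transform import Rotation as R
def down(yaw,tilt=0):
    # tool x = -(heading yaw), tool z down; tilt>0 leans the view towards the heading
    h=np.array([np.cos(yaw),np.sin(yaw),0]);z=np.array([0,0,-1.]);y=np.cross(z,-h)
    r=R.from_matrix(np.c_[-h,y,z]);return R.from_rotvec(-tilt*y*1.0)*r
def plan(pos,rot):
    s=manip.sense();r0=R.from_quat(s['tool_rot']);d=r0.inv().apply(np.array(pos)-s['tcp_pos']);w=(r0.inv()*rot).as_rotvec()
    print('t',round(s['t'],2),'shift share',(d/.5).round(4),'turn share',(w/2/np.pi).round(4),'rows>=',np.ceil(max(np.linalg.norm(d)/.0417,np.degrees(np.linalg.norm(w))/7.16)))
E
python3 - <<'E'
from h import *
p=shot('wrist');s=manip.sense();r=R.from_quat(s['tool_rot'])
C=p['world_to_cam'];o=-C[:3,:3].T@C[:3,3]
print('cam in tool',r.inv().apply(o-s['tcp_pos']).round(3),'view dir',r.inv().apply(-C[2,:3]).round(3),'right',r.inv().apply(C[0,:3]).round(2),p['mtx'][0,0])
for tl in(0,np.radians(30)):
    ro=down(np.radians(-22),tl);print(ro.as_matrix().round(2).tolist());
plan([.50,.20,.30],down(np.radians(-22)))
plan([.50,.20,.30],down(np.radians(-22),np.radians(30)))
E
```

```text
cam in tool [ 0.075 -0.    -0.143] view dir [-0.293 -0.     0.956] right [-0.  1. -0.] 302.2049365321488
[[-0.93, 0.37, 0.0], [0.37, 0.93, 0.0], [0.0, 0.0, -1.0]]
[[-0.8, 0.37, 0.46], [0.32, 0.93, -0.19], [-0.5, 0.0, -0.87]]
t 0.95 shift share [-0.7738 -0.5008 -0.1373] turn share [ 0.      0.     -0.0008] rows>= 12.0
t 0.95 shift share [-0.7738 -0.5008 -0.1373] turn share [-0.0002 -0.0833 -0.0007] rows>= 12.0
```

>>> servo_tool:
  commands: [-0.064, -0.0415, -0.0115, 0, 0, 0, 1, -0.064, -0.0415, -0.0115, 0, 0, 0, 1, -0.064, -0.0415, -0.0115, 0, 0, 0, 1, -0.064, -0.0415, -0.0115, 0, 0, 0, 1, -0.064, -0.0415, -0.0115, 0, 0, 0, 1, -0.064, -0.0415, -0.0115, 0, 0, 0, 1, -0.064, -0.0415, -0.0115, 0, 0, 0, 1, -0.064, -0.0415, -0.0115, 0, 0, 0, 1, -0.064, -0.0415, -0.0115, 0, 0, 0, 1, -0.064, -0.0415, -0.0115, 0, 0, 0, 1, -0.064, -0.0415, -0.0115, 0, 0, 0, 1, -0.064, -0.0415, -0.0115, 0, 0, 0, 1]

```text
t: 1.95
tcp_pos: [0.4986, 0.2007, 0.3009]
tool_rot: [0.193, 0.981, 0.0, 0.0]
force: [1.4, 0.2, -0.5]
finger_gap: 0.997
gripper_force: 0.0
```

>>> servo_tool:
  commands: [0, 0, 0, 0, -0.0167, 0, 1, 0, 0, 0, 0, -0.0167, 0, 1, 0, 0, 0, 0, -0.0167, 0, 1, 0, 0, 0, 0, -0.0167, 0, 1, 0, 0, 0, 0, -0.0167, 0, 1, 0, 0, 0, 0, 0, 0, 1, 0, 0, 0, 0, 0, 0, 1]

```text
t: 2.53
tcp_pos: [0.4966, 0.2029, 0.2998]
tool_rot: [0.185, 0.948, -0.05, 0.253]
force: [0.7, -0.7, 0.4]
finger_gap: 0.999
gripper_force: 0.0
```

Run:
```python
from h import *
s=manip.sense();print(s['t'],s['tcp_pos'].round(3),s['tool_rot'].round(3),np.linalg.norm(s['qd']))
p=shot('wrist');np.savez('w1.npz',**{k:p[k] for k in('img','mtx','world_to_cam')})
cv2.imwrite('pics/w1.png',cv2.resize(p['img'][:,:,::-1],(800,600),interpolation=cv2.INTER_CUBIC))
print([ (r['conf'],r['box']) for r in manip.look_for(p,'stand')],[ (r['conf'],r['box']) for r in manip.look_for(p,'latch')])
```

```text
2.5333 [0.497 0.203 0.3  ] [ 0.185  0.948 -0.05   0.253] 0.0737051772247414
[(0.75, [176.0, 88.4, 132.1, 167.5])] [(0.74, [237.5, 219.4, 19.6, 18.0])]
```

View pics/w1.png

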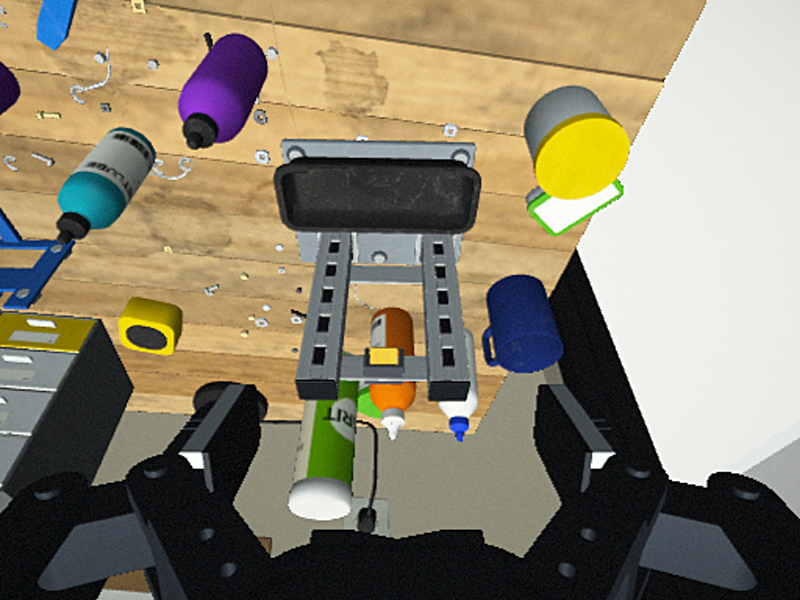

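The wrist view shows all ten slots. The left column (y=-50) runs (334,245) to (319,355) and the right column runs (437,244) to (446,353) in the 800-wide picture, with the latch at (384,356). I'll fit the frame pose to the slot centroids.

```bash
cat > fit.py <<'E'
from h import *
from scipy.optimize import least_squares
p=dict(np.load('w1.npz'));g=cv2.cvtColor(p['img'],cv2.COLOR_RGB2GRAY).astype(float)
L=[(319,355),(324,323),(327,297),(330,271),(334,245)];Rr=[(446,353),(443,321),(441,294),(439,269),(437,244)]
px=[]
for u,v in L+Rr:
    u*=.64;v*=.64;w=g[int(v)-6:int(v)+7,int(u)-7:int(u)+8];m=np.clip(70-w,0,None)
    # keep the component at centre
    n,lab,st,ce=cv2.connectedComponentsWithStats((m>0).astype(np.uint8));k=min(range(1,n),key=lambda i:np.hypot(ce[i][0]-7,ce[i][1]-6));m=m*(lab==k)
    yy,xx=np.mgrid[0:13,0:15];px.append((int(u)-7+(m*xx).sum()/m.sum(),int(v)-6+(m*yy).sum()/m.sum()))
px=np.array(px);M=np.array([(0,y,85.5-32*k) for y in(-50,50) for k in range(5)])/1e3
def pts(a): c,s=np.cos(a[2]),np.sin(a[2]);return M@np.array([[c,-s,0],[s,c,0],[0,0,1]]).T+[a[0],a[1],a[3]]
f=lambda a:(proj(p,pts(a))-px).ravel()
r=least_squares(f,[.65,.14,-.38,.082]);print('free z',r.x.round(4),np.degrees(r.x[2]),np.abs(r.fun).max());print(r.fun.reshape(-1,2).round(1).tolist())
r=least_squares(lambda a:f([*a,.082]),[.65,.14,-.38]);print('z fixed',r.x.round(4),np.degrees(r.x[2]),np.abs(r.fun).max())
E
python3 fit.py
```

```text
free z [ 0.6412  0.132  -0.4011  0.0817] -22.98151594867053 0.6877884749960401
[[0.1, -0.1], [0.1, -0.0], [0.1, 0.1], [0.2, -0.1], [0.0, 0.0], [-0.0, 0.7], [-0.1, 0.2], [-0.2, -0.4], [-0.2, -0.3], [-0.1, -0.2]]
z fixed [ 0.6409  0.1322 -0.4011] -22.979728616265 0.741730425342439
```

Run:
```python
from h import *
plan([.476,-.223,.22],down(np.radians(-22.5)))
```

```text
t 2.68 shift share [-0.1614 -0.8053  0.2797] turn share [0.0004 0.0835 0.0004] rows>= 11.0
```

>>> servo_tool:
  commands: [0, 0, 0, 0, 0.0167, 0, 1, 0, 0, 0, 0, 0.0167, 0, 1, 0, 0, 0, 0, 0.0167, 0, 1, 0, 0, 0, 0, 0.0167, 0, 1, 0, 0, 0, 0, 0.0167, 0, 1]

```text
t: 3.1
tcp_pos: [0.4998, 0.2024, 0.3021]
tool_rot: [0.193, 0.981, 0.003, -0.001]
force: [0.1, 0.4, -1.1]
finger_gap: 1.001
gripper_force: 0.0
```

>>> servo_tool:
  commands: [-0.024, -0.067, 0.013, 0, 0, 0, 1, -0.024, -0.067, 0.013, 0, 0, 0, 1, -0.024, -0.067, 0.013, 0, 0, 0, 1, -0.024, -0.067, 0.013, 0, 0, 0, 1, -0.024, -0.067, 0.013, 0, 0, 0, 1, -0.024, -0.067, 0.013, 0, 0, 0, 1, -0.024, -0.067, 0.013, 0, 0, 0, 1, -0.024, -0.067, 0.013, 0, 0, 0, 1, -0.024, -0.067, 0.013, 0, 0, 0, 1, -0.024, -0.067, 0.013, 0, 0, 0, 1, -0.024, -0.067, 0.013, 0, 0, 0, 1, 0, 0, 0, 0, 0, 0, 1]

```text
t: 4.1
tcp_pos: [0.4818, -0.1966, 0.2285]
tool_rot: [0.196, 0.981, -0.001, 0.002]
force: [-0.0, 0.5, 0.6]
finger_gap: 0.999
gripper_force: 0.0
```

Run:
```python
from h import *
s=manip.sense();print(s['t'],s['tcp_pos'].round(3),s['tool_rot'].round(3),np.linalg.norm(s['qd']))
p=shot('wrist');np.savez('w2.npz',**{k:p[k] for k in('img','mtx','world_to_cam')})
cv2.imwrite('pics/w2.png',cv2.resize(p['img'][:,:,::-1],(800,600),interpolation=cv2.INTER_CUBIC))
m=manip.silhouettes(p,'holder');print([(r['conf'],r['box']) for r in m]);np.save('m2.npy',m[0]['pixels'])
```

```text
4.1 [ 0.482 -0.197  0.228] [ 0.196  0.981 -0.001  0.002] 0.1397443582236572
[(0.76, [165.9, 94.2, 126.8, 138.0])]
```

View pics/w2.png

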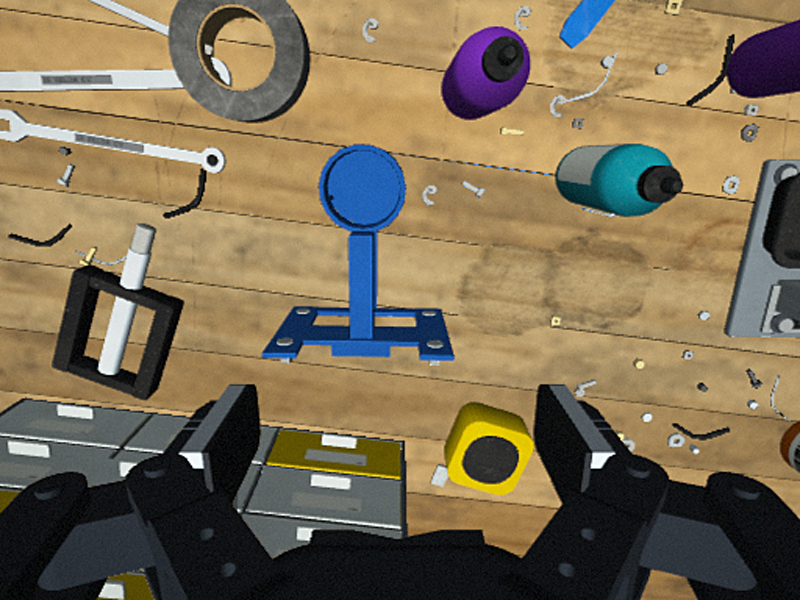

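The wrist view shows the holder upright and square-on: cup rim centre about (362,188), arm top from (350,233)/(376,233) back to the plate, and plate top corners (264,356)/(453,358). The teal bottle lies to its right at (620,180).

Run:
```python
from h import *
from scipy.optimize import least_squares
p=dict(np.load('w2.npz'))
M=np.array([(-102,0,52),(-75,-8,70),(-75,8,70),(-2,-61,96),(-2,61,96),(-2,-61,0),(-2,61,0)])/1e3
px=np.array([(362,189),(349.5,233),(376.5,233),(264,356),(453,358),(296,307),(440,308)])*.64
def pts(a,M=M): c,s=np.cos(a[2]),np.sin(a[2]);return M@np.array([[c,-s,0],[s,c,0],[0,0,1]]).T+[a[0],a[1],0]
f=lambda a:(proj(p,pts(a))-px).ravel()
r=least_squares(f,[.5,-.23,-.39],loss='soft_l1');print(r.x.round(4),np.degrees(r.x[2]));print(f(r.x).reshape(-1,2).round(1).tolist())
g=pts(r.x,np.array([[-.044,0,.060]]))[0];print('grip',g)
plan([g[0],g[1],.12],down(r.x[2]));plan([g[0],g[1],.041],down(r.x[2]))
# teal
m=manip.snapshot('top')
for q in manip.look_for(m,'oil_bottle'):print(q['conf'],q['box'],onz(m,q['box'][0]+q['box'][2]/2,q['box'][1]+q['box'][3]/2,.06).round(3))
print('teal wrist cap', onz(p,660*.64,184*.64,.128).round(3))
```

```text
[ 0.5172 -0.2373 -0.4089] -23.42692665038032
[[0.7, -0.2], [-0.3, 0.5], [-1.6, 0.7], [-0.5, -1.1], [1.9, -0.8], [-0.9, 0.2], [1.4, 0.7]]
grip [ 0.47681004 -0.21976851  0.06      ]
t 4.2 shift share [-0.014  -0.0561  0.2176] turn share [0.0002 0.0001 0.0025] rows>= 3.0
t 4.2 shift share [-0.0139 -0.0563  0.3756] turn share [0.0002 0.0001 0.0025] rows>= 5.0
0.7 [243.4, 202.6, 15.0, 17.0] [ 0.477 -0.052  0.06 ]
0.51 [199.5, 212.3, 14.0, 14.9] [0.452 0.085 0.06 ]
teal wrist cap [ 0.476 -0.052  0.128]
```

>>> servo_tool:
  commands: [-0.007, -0.028, 0.02, 0, 0, 0.00125, 1, -0.007, -0.028, 0.04, 0, 0, 0.00125, 1, 0, 0, 0.06, 0, 0, 0, 1, 0, 0, 0.07, 0, 0, 0, 1, 0, 0, 0.06, 0, 0, 0, 1, 0, 0, 0.05, 0, 0, 0, 1, 0, 0, 0.05, 0, 0, 0, 1, 0, 0, 0.025, 0, 0, 0, 1, 0, 0, 0, 0, 0, 0, 1, 0, 0, 0, 0, 0, 0, 1]

```text
t: 5.13
tcp_pos: [0.4764, -0.2161, 0.0412]
tool_rot: [0.2, 0.98, 0.0, -0.0]
force: [-0.4, 0.3, 0.4]
finger_gap: 0.998
gripper_force: 0.0
```

>>> servo_tool:
  commands: [0, 0, 0, 0, 0, 0, -1, 0, 0, 0, 0, 0, 0, -1, 0, 0, 0, 0, 0, 0, -1, 0, 0, 0, 0, 0, 0, -1, 0, 0, 0, 0, 0, 0, -1, 0, 0, 0, 0, 0, 0, -1, 0, 0, 0, 0, 0, 0, -1, 0, 0, 0, 0, 0, 0, -1]
  force: 60

```text
t: 5.8
tcp_pos: [0.4764, -0.2176, 0.042]
tool_rot: [0.201, 0.98, -0.0, 0.001]
force: [0.0, -0.7, 6.0]
finger_gap: 0.175
gripper_force: 59.8
```

Run:
```python
from h import *
s=manip.sense();print(s['t'],s['tcp_pos'].round(4),s['tool_rot'].round(4),s['finger_gap'],s['gripper_force'],np.linalg.norm(s['qd']))
p=shot('wrist');np.savez('w3.npz',**{k:p[k] for k in('img','mtx','world_to_cam')})
cv2.imwrite('pics/w3.png',p['img'][:,:,::-1])
```

```text
5.8 [ 0.4764 -0.2176  0.042 ] [ 2.009e-01  9.796e-01 -3.000e-04  6.000e-04] 0.17453178987339527 59.80285406112671 0.002714720272727836
```

View pics/w3.png

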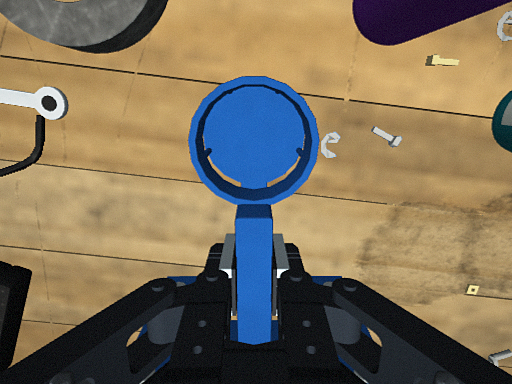

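The holder is gripped (gap 15 mm, 60 N), with the arm centred at u≈255, the arm's cup end at v≈207 and the cup rim centre about (254,140).

```bash
cat > tgt.py <<'E'
from h import *
SEAT=np.array([.641,.132,.082]);SY=np.radians(-23.0)
E
python3 - <<'E'
from tgt import *
p=dict(np.load('w3.npz'));s=manip.sense();r=R.from_quat(s['tool_rot'])
for n,u,v,z,x in[('armend',254.5,206,.07,-.075),('armendlow',254.5,216,.066,-.075),('rim',253.8,140,.052,-.102)]:
    t=r.inv().apply(onz(p,u,v,z)-s['tcp_pos']);print(n,t.round(4),'origin toolx',(t[0]+x).round(4))
h=r.apply([-1,0,0]);print('yaw',np.degrees(np.arctan2(h[1],h[0])))
E
```

```text
armend [ 0.0341  0.     -0.028 ] origin toolx -0.0409
armendlow [ 0.0282  0.     -0.024 ] origin toolx -0.0468
rim [ 0.0582 -0.0003 -0.0101] origin toolx -0.0438
yaw -23.180664203763918
```

>>> servo_tool:
  commands: [0, 0, -0.02, 0, 0, 0, -1, 0, 0, -0.05, 0, 0, 0, -1, 0, 0, -0.07, 0, 0, 0, -1, 0, 0, -0.07, 0, 0, 0, -1, 0, 0, -0.07, 0, 0, 0, -1, 0, 0, -0.07, 0, 0, 0, -1, 0, 0, -0.04, 0, 0, 0, -1, 0, 0, 0, 0, 0, 0, -1]
  force: 90

```text
t: 6.52
tcp_pos: [0.4781, -0.2186, 0.2411]
tool_rot: [0.201, 0.98, -0.002, 0.004]
force: [0.8, -0.4, -2.8]
finger_gap: 0.167
gripper_force: 88.2
```

Run:
```python
from tgt import *
s=manip.sense();print(s['tcp_pos'],s['force'],s['ft_torque'],s['finger_gap'])
b=np.array([np.cos(SY),np.sin(SY)]);t=SEAT[:2]-.073*b;print(t);plan([*t,.24],down(SY))
```

```text
[ 0.4780805  -0.21859565  0.24111844] [ 0.75046358 -0.38480599 -2.77758924] [-0.04522681 -0.06755753 -0.04708096] 0.16742828043355237
[0.57380315 0.16052337]
t 6.52 shift share [ 1.224e-01  7.724e-01 -6.000e-04] turn share [-0.0004  0.0015 -0.0005] rows>= 10.0
```

>>> servo_tool:
  commands: [0.01, 0.03, 0, 0, 0, 0, -1, 0.01, 0.06, 0, 0, 0, 0, -1, 0.0115, 0.076, 0, 0, 0, 0, -1, 0.0115, 0.076, 0, 0, 0, 0, -1, 0.0115, 0.076, 0, 0, 0, 0, -1, 0.0115, 0.076, 0, 0, 0, 0, -1, 0.0115, 0.076, 0, 0, 0, 0, -1, 0.0115, 0.076, 0, 0, 0, 0, -1, 0.0115, 0.076, 0, 0, 0, 0, -1, 0.0115, 0.076, 0, 0, 0, 0, -1, 0.01, 0.055, 0, 0, 0, 0, -1, 0, 0.02, 0, 0, 0, 0, -1]

```text
t: 7.52
tcp_pos: [0.5707, 0.1664, 0.2339]
tool_rot: [0.199, 0.98, 0.0, -0.002]
force: [0.0, 0.1, -3.5]
finger_gap: 0.174
gripper_force: 88.3
```

>>> servo_tool:
  commands: [0, 0, 0, 0, 0, 0, -1, 0, 0, 0, 0, 0, 0, -1, 0, 0, 0, 0, 0, 0, -1, 0, 0, 0, 0, 0, 0, -1]

```text
t: 7.85
tcp_pos: [0.5714, 0.1604, 0.2357]
tool_rot: [0.202, 0.979, -0.001, -0.001]
force: [0.7, -0.2, -2.7]
finger_gap: 0.167
gripper_force: 88.4
```

Run:
```python
from tgt import *
s=manip.sense();print(s['tcp_pos'],s['force'],s['ft_torque'],s['finger_gap'])
b=np.array([np.cos(SY),np.sin(SY)]);t=SEAT[:2]-.073*b;print(t);plan([*t,.1355],down(SY))
p=shot('wrist','w4.png');np.savez('w4.npz',**{k:p[k] for k in('img','mtx','world_to_cam')})
```

```text
[0.57142581 0.16040499 0.23570962] [ 0.71337699 -0.1919443  -2.71883857] [-0.01186199 -0.00118613 -0.00614837] 0.16685515113237293
[0.57380315 0.16052337]
t 7.85 shift share [-0.0046  0.0024  0.2004] turn share [-0.0002 -0.0002 -0.0008] rows>= 3.0
```

View pics/w4.png

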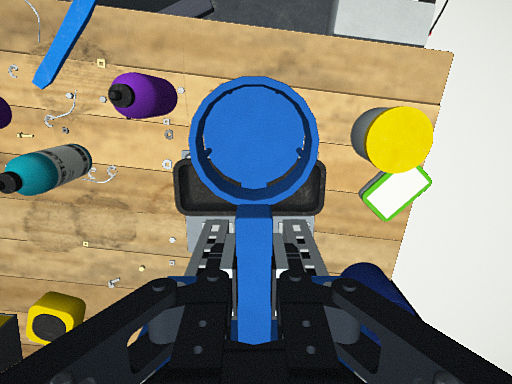

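The holder sits in the gripper unchanged. Both uprights with their lower slots show at (215,245) and (300,245), so I'll overlay my slot model to check the sideways position.

Run:
```python
from tgt import *
p=dict(np.load('w4.npz'));b=np.array([np.cos(SY),np.sin(SY)]);l=np.array([-b[1],b[0]])
im=cv2.resize(p['img'][200:290,180:330,::-1],None,fx=5,fy=5,interpolation=cv2.INTER_CUBIC)
for y in(-.05,.05):
  for k in range(1,5):
    c=[np.array([*(SEAT[:2]+l*(y+dy)),SEAT[2]+.0855-.032*k+dz]) for dy,dz in((-.0045,-.0095),(.0045,-.0095),(.0045,.0095),(-.0045,.0095))]
    q=(proj(p,c)-[180,200]+.5)*5;cv2.polylines(im,[q.astype(np.int32)],True,(0,0,255),1)
cv2.imwrite('pics/ov.png',im)
```

```text
(no output)
```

View pics/ov.png

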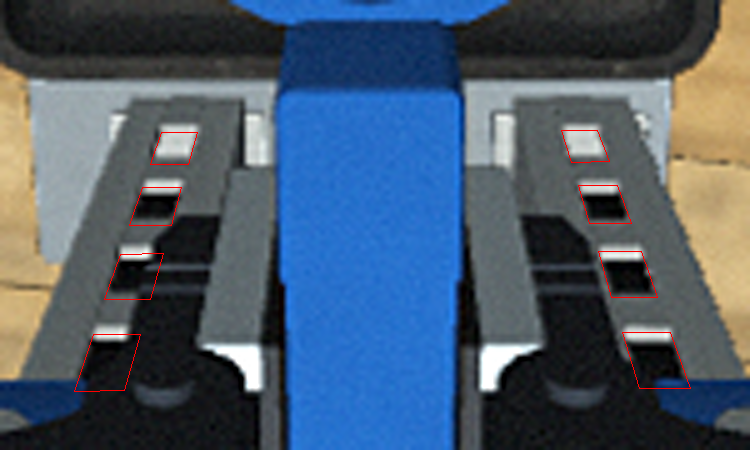

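The model slots (red) match the real ones to about 1 mm. I'll go down to insertion height, 30 mm in front.

>>> servo_tool:
  commands: [-0.0046, 0.0024, 0.04, 0, 0, -0.0008, -1, 0, 0, 0.05, 0, 0, 0, -1, 0, 0, 0.05, 0, 0, 0, -1, 0, 0, 0.04, 0, 0, 0, -1, 0, 0, 0.02, 0, 0, 0, -1, 0, 0, 0, 0, 0, 0, -1, 0, 0, 0, 0, 0, 0, -1, 0, 0, 0, 0, 0, 0, -1]

```text
t: 8.57
tcp_pos: [0.576, 0.162, 0.1377]
tool_rot: [0.199, 0.98, 0.0, 0.001]
force: [0.3, 0.7, -2.5]
finger_gap: 0.174
gripper_force: 88.4
```

```bash
cat > st.py <<'E'
from tgt import *
s=manip.sense();b=np.array([np.cos(SY),np.sin(SY),0]);l=np.array([-b[1],b[0],0])
r=R.from_quat(s['tool_rot']);o=s['tcp_pos']+r.apply([-.043,0,.042])-SEAT
h=-r.apply([1,0,0]);f=s['force'];tq=s['ft_torque']
print('t %.2f holder x %.1f y %.1f z %.1f mm yaw err %.2f deg pitch %.2f'%(s['t'],o@b*1e3,o@l*1e3,o[2]*1e3,np.degrees(np.arctan2(h@l,h@b)),np.degrees(h[2])),'force b,l,z',round(f@b,1),round(f@l,1),round(f[2],1),'tq',tq.round(2),'gap',round(s['finger_gap'],3))
E
python3 st.py
```

```text
t 8.57 holder x -28.5 y 2.3 z 13.8 mm yaw err 0.08 deg pitch 0.15 force b,l,z 0.0 0.8 -2.5 tq [ 0.08 -0.    0.04] gap 0.174
```

>>> servo_tool:
  commands: [0, 0, 0, 0, 0, 0, -1, 0, 0, 0, 0, 0, 0, -1]

```text
t: 8.73
tcp_pos: [0.5756, 0.1623, 0.1378]
tool_rot: [0.198, 0.98, 0.0, 0.001]
force: [0.3, -0.0, -3.1]
finger_gap: 0.17
gripper_force: 88.4
```

```bash
python3 st.py
```

```text
t 8.73 holder x -28.9 y 2.5 z 13.9 mm yaw err 0.11 deg pitch 0.15 force b,l,z 0.3 0.1 -3.1 tq [ 0.01  0.01 -0.02] gap 0.17
```

>>> servo_tool:
  commands: [0, 0, 0, 0, 0, 0, -1]

```text
t: 8.82
tcp_pos: [0.5753, 0.1624, 0.1374]
tool_rot: [0.198, 0.98, 0.0, 0.001]
force: [-0.4, -0.3, -2.8]
finger_gap: 0.167
gripper_force: 88.4
```

```bash
python3 st.py
```

```text
t 8.82 holder x -29.3 y 2.4 z 13.5 mm yaw err 0.12 deg pitch 0.10 force b,l,z -0.3 -0.4 -2.8 tq [-0.01 -0.03 -0.01] gap 0.167
```

>>> servo_tool:
  commands: [-0.006, -0.0048, 0.004, 0, 0, -0.0003, -1, -0.008, 0, 0, 0, 0, 0, -1, -0.008, 0, 0, 0, 0, 0, -1, -0.006, 0, 0, 0, 0, 0, -1, 0, 0, 0, 0, 0, 0, -1, 0, 0, 0, 0, 0, 0, -1]

```text
t: 9.32
tcp_pos: [0.5869, 0.1545, 0.1342]
tool_rot: [0.198, 0.98, 0.0, -0.0]
force: [0.5, 0.3, -3.6]
finger_gap: 0.177
gripper_force: 88.4
```

```bash
python3 st.py
```

```text
t 9.32 holder x -15.6 y -0.3 z 10.2 mm yaw err 0.20 deg pitch -0.00 force b,l,z 0.3 0.4 -3.6 tq [ 0.01 -0.01 -0.02] gap 0.177
```

>>> servo_tool:
  commands: [-0.003, 0.0004, -0.0026, 0, 0, -0.0004, -1, -0.002, 0, 0, 0, 0, 0, -1, -0.002, 0, 0, 0, 0, 0, -1, -0.002, 0, 0, 0, 0, 0, -1, -0.002, 0, 0, 0, 0, 0, -1, 0, 0, 0, 0, 0, 0, -1]

```text
t: 9.82
tcp_pos: [0.5921, 0.1527, 0.1356]
tool_rot: [0.196, 0.981, 0.0, 0.0]
force: [-0.0, 0.6, -3.7]
finger_gap: 0.174
gripper_force: 88.4
```

```bash
python3 st.py
```

```text
t 9.82 holder x -10.1 y 0.2 z 11.7 mm yaw err 0.36 deg pitch 0.02 force b,l,z -0.3 0.5 -3.7 tq [ 0.02  0.04 -0.01] gap 0.174
```

>>> servo_tool:
  commands: [-0.002, 0, 0, 0, 0, 0.001, -1, -0.002, 0, 0, 0, 0, 0, -1, -0.002, 0, 0, 0, 0, 0, -1, -0.002, 0, 0, 0, 0, 0, -1, 0, 0, 0, 0, 0, 0, -1, 0, 0, 0, 0, 0, 0, -1]

```text
t: 10.32
tcp_pos: [0.5955, 0.1511, 0.1356]
tool_rot: [0.199, 0.98, 0.0, -0.0]
force: [0.6, 0.9, -3.4]
finger_gap: 0.172
gripper_force: 88.4
```

```bash
python3 st.py
```

```text
t 10.32 holder x -6.3 y -0.2 z 11.6 mm yaw err -0.00 deg pitch -0.00 force b,l,z 0.2 1.1 -3.4 tq [-0.    0.   -0.02] gap 0.172
```

>>> servo_tool:
  commands: [-0.002, 0, 0, 0, 0, 0, -1, -0.002, 0, 0, 0, 0, 0, -1, -0.002, 0, 0, 0, 0, 0, -1, -0.002, 0, 0, 0, 0, 0, -1, 0, 0, 0, 0, 0, 0, -1, 0, 0, 0, 0, 0, 0, -1]

```text
t: 10.82
tcp_pos: [0.597, 0.1505, 0.1354]
tool_rot: [0.2, 0.98, 0.0, -0.002]
force: [-4.8, 2.3, -0.3]
finger_gap: 0.169
gripper_force: 89.0
```

```bash
python3 st.py
```

```text
t 10.82 holder x -4.9 y -0.2 z 11.2 mm yaw err -0.02 deg pitch -0.26 force b,l,z -5.3 0.2 -0.3 tq [ 0.32  0.56 -0.13] gap 0.169
```

Contact at x≈-5, with the force directed forward and up. That fits the cam meeting the sprung latch, with the claws already in the slots. I'll push on gently until the plate meets the uprights.

>>> servo_tool:
  commands: [-0.002, 0, 0, 0, 0, 0, -1, -0.002, 0, 0, 0, 0, 0, -1, 0, 0, 0, 0, 0, 0, -1, 0, 0, 0, 0, 0, 0, -1]

```text
t: 11.15
tcp_pos: [0.597, 0.1505, 0.1355]
tool_rot: [0.2, 0.98, 0.0, -0.004]
force: [-9.0, 3.8, 1.8]
finger_gap: 0.167
gripper_force: 89.2
```

```bash
python3 st.py
```

```text
t 11.15 holder x -5.0 y -0.3 z 11.1 mm yaw err -0.04 deg pitch -0.48 force b,l,z -9.8 -0.0 1.8 tq [ 0.54  0.98 -0.27] gap 0.167
```

>>> servo_tool:
  commands: [-0.002, 0, 0, 0, 0, 0, -1, -0.002, 0, 0, 0, 0, 0, -1, 0, 0, 0, 0, 0, 0, -1, 0, 0, 0, 0, 0, 0, -1]

```text
t: 11.48
tcp_pos: [0.5973, 0.1503, 0.1352]
tool_rot: [0.199, 0.98, 0.0, -0.006]
force: [-10.0, 5.3, 3.1]
finger_gap: 0.171
gripper_force: 89.4
```

```bash
python3 st.py
```

```text
t 11.48 holder x -4.9 y -0.3 z 10.7 mm yaw err -0.00 deg pitch -0.68 force b,l,z -11.3 1.0 3.1 tq [ 0.83  1.31 -0.13] gap 0.171
```

Now it's stiff: 11 N with no motion, and the latch alone would have yielded. The centroid fit also sat about 1.5 mm too deep because of the sheet thickness, so this is probably the plate against the uprights. I'll level the pitch, then start pressing down carefully.

>>> servo_tool:
  commands: [0, 0, 0, 0, -0.0019, 0, -1, 0, 0, 0.002, 0, 0, 0, -1, 0, 0, 0.002, 0, 0, 0, -1, 0, 0, 0, 0, 0, 0, -1, 0, 0, 0, 0, 0, 0, -1]

```text
t: 11.9
tcp_pos: [0.597, 0.1501, 0.1333]
tool_rot: [0.199, 0.98, -0.001, -0.0]
force: [-11.0, 5.7, 4.3]
finger_gap: 0.172
gripper_force: 89.6
```

```bash
python3 st.py
```

```text
t 11.90 holder x -4.5 y -0.6 z 9.3 mm yaw err 0.00 deg pitch -0.02 force b,l,z -12.4 1.0 4.3 tq [ 0.79  1.64 -0.07] gap 0.172
```

>>> servo_tool:
  commands: [0, 0, 0.002, 0, 0, 0, -1, 0, 0, 0.002, 0, 0, 0, -1, 0, 0, 0.002, 0, 0, 0, -1, 0, 0, 0, 0, 0, 0, -1, 0, 0, 0, 0, 0, 0, -1]

```text
t: 12.32
tcp_pos: [0.5969, 0.1501, 0.1306]
tool_rot: [0.199, 0.98, -0.001, -0.0]
force: [-12.3, 5.5, 6.2]
finger_gap: 0.169
gripper_force: 89.8
```

```bash
python3 st.py
```

```text
t 12.32 holder x -4.7 y -0.7 z 6.6 mm yaw err 0.00 deg pitch -0.03 force b,l,z -13.4 0.3 6.2 tq [ 0.76  1.66 -0.07] gap 0.169
```

>>> servo_tool:
  commands: [0, 0, 0.002, 0, 0, 0, -1, 0, 0, 0.002, 0, 0, 0, -1, 0, 0, 0.002, 0, 0, 0, -1, 0, 0, 0, 0, 0, 0, -1, 0, 0, 0, 0, 0, 0, -1]

```text
t: 12.73
tcp_pos: [0.5973, 0.1498, 0.1253]
tool_rot: [0.2, 0.98, -0.001, -0.0]
force: [-7.3, 5.3, -7.0]
finger_gap: 0.171
gripper_force: 88.8
```

```bash
python3 st.py
```

```text
t 12.73 holder x -4.2 y -0.8 z 1.2 mm yaw err -0.03 deg pitch -0.02 force b,l,z -8.8 2.0 -7.0 tq [ 0.85  1.12 -0.29] gap 0.171
```

A sudden drop to z≈1: the latch seems to have snapped. I'll press firmly to make sure it's home.

>>> servo_tool:
  commands: [0, 0, 0.002, 0, 0, 0, -1, 0, 0, 0.002, 0, 0, 0, -1, 0, 0, 0.002, 0, 0, 0, -1, 0, 0, 0.002, 0, 0, 0, -1, 0, 0, 0, 0, 0, 0, -1, 0, 0, 0, 0, 0, 0, -1]

```text
t: 13.23
tcp_pos: [0.5974, 0.1498, 0.124]
tool_rot: [0.2, 0.98, -0.001, -0.0]
force: [-11.7, 4.9, 7.9]
finger_gap: 0.169
gripper_force: 91.2
```

```bash
python3 st.py
```

```text
t 13.23 holder x -4.1 y -0.8 z 0.0 mm yaw err -0.08 deg pitch 0.01 force b,l,z -12.7 -0.0 7.9 tq [ 0.78  1.77 -0.26] gap 0.169
```

>>> servo_tool:
  commands: [0, 0, 0.002, 0, 0, 0, -1, 0, 0, 0.002, 0, 0, 0, -1, 0, 0, 0, 0, 0, 0, -1, 0, 0, 0, 0, 0, 0, -1]

```text
t: 13.57
tcp_pos: [0.5973, 0.1499, 0.1237]
tool_rot: [0.2, 0.98, -0.001, 0.0]
force: [-15.1, 3.3, 17.5]
finger_gap: 0.167
gripper_force: 92.4
```

```bash
python3 st.py
```

```text
t 13.57 holder x -4.2 y -0.8 z -0.2 mm yaw err -0.07 deg pitch 0.03 force b,l,z -15.2 -2.9 17.5 tq [ 0.77  2.15 -0.36] gap 0.167
```

>>> servo_tool:
  commands: [0.002, 0, -0.004, 0, 0, 0, -1, 0.002, 0, -0.004, 0, 0, 0, -1, 0.002, 0, -0.004, 0, 0, 0, -1, 0.002, 0, -0.003, 0, 0, 0, -1, 0, 0, 0, 0, 0, 0, -1, 0, 0, 0, 0, 0, 0, -1]

```text
t: 14.07
tcp_pos: [0.5969, 0.1499, 0.1271]
tool_rot: [0.199, 0.98, -0.002, 0.003]
force: [-3.9, 3.5, -14.6]
finger_gap: 0.167
gripper_force: 88.5
```

```bash
python3 st.py
```

```text
t 14.07 holder x -4.3 y -0.8 z 3.3 mm yaw err -0.01 deg pitch 0.35 force b,l,z -4.9 1.8 -14.6 tq [ 0.62  0.75 -0.19] gap 0.167
```

It resists lifting with 11 N, so the latch holds. I'll set it back down, relax the forces, then let go.

>>> servo_tool:
  commands: [0.001, 0, 0.003, 0, 0, 0, -1, 0, 0, 0.003, 0, 0, 0, -1, 0, 0, 0.004, 0, 0, 0, -1, 0, 0, 0, 0, 0, 0, -1, 0, 0, 0, 0, 0, 0, -1]

```text
t: 14.48
tcp_pos: [0.5977, 0.15, 0.1248]
tool_rot: [0.199, 0.98, -0.001, 0.005]
force: [-6.9, 2.1, -4.0]
finger_gap: 0.167
gripper_force: 90.4
```

```bash
python3 st.py
```

```text
t 14.48 holder x -3.5 y -0.4 z 1.3 mm yaw err 0.01 deg pitch 0.57 force b,l,z -7.2 -0.8 -4.0 tq [ 0.37  0.92 -0.24] gap 0.167
```

>>> servo_tool:
  commands: [0.002, 0, 0.002, 0, 0.0016, 0, -1, 0.001, 0, 0.003, 0, 0, 0, -1, 0, 0, 0.003, 0, 0, 0, -1, 0, 0, 0, 0, 0, 0, -1, 0, 0, 0, 0, 0, 0, -1]

```text
t: 14.9
tcp_pos: [0.598, 0.1502, 0.1242]
tool_rot: [0.199, 0.98, -0.0, 0.002]
force: [-9.5, 1.9, 11.3]
finger_gap: 0.167
gripper_force: 92.6
```

```bash
python3 st.py
```

```text
t 14.90 holder x -3.5 y -0.0 z 0.4 mm yaw err 0.02 deg pitch 0.25 force b,l,z -9.5 -1.9 11.3 tq [ 0.06  1.33 -0.24] gap 0.167
```

>>> servo_tool:
  commands: [0.004, 0, -0.004, 0, 0, 0, -1, 0, 0, 0, 0, 0, 0, 0, 0, 0, 0, 0, 0, 0, 1, 0, 0, 0, 0, 0, 0, 1, 0, 0, 0, 0, 0, 0, 1, 0, 0, 0, 0, 0, 0, 1, 0, 0, 0, 0, 0, 0, 1, 0, 0, 0, 0, 0, 0, 1]

```text
t: 15.57
tcp_pos: [0.5958, 0.151, 0.1219]
tool_rot: [0.199, 0.98, -0.0, 0.001]
force: [0.2, -0.7, -0.8]
finger_gap: 0.995
gripper_force: 0.0
```

>>> servo_tool:
  commands: [0, 0, -0.02, 0, 0, 0, 1, 0, 0, -0.04, 0, 0, 0, 1, 0, 0, -0.06, 0, 0, 0, 1, 0, 0, -0.06, 0, 0, 0, 1, 0, 0, -0.06, 0, 0, 0, 1, 0, 0, -0.04, 0, 0, 0, 1, 0.05, 0, -0.02, 0, 0, 0, 1, 0.06, 0, 0, 0, 0, 0, 1, 0.05, 0, 0, 0, 0, 0, 1, 0, 0, 0, 0, 0, 0, 1]

```text
t: 16.4
tcp_pos: [0.5165, 0.184, 0.2727]
tool_rot: [0.198, 0.98, -0.0, -0.001]
force: [-0.7, 0.4, -0.1]
finger_gap: 0.999
gripper_force: 0.0
```

Run:
```python
from tgt import *
s=manip.sense();print(s['t'],s['tcp_pos'],s['force'],s['finger_gap'])
p=shot('wrist');np.savez('w5.npz',**{k:p[k] for k in('img','mtx','world_to_cam')})
cv2.imwrite('pics/w5.png',cv2.resize(p['img'][:,:,::-1],(800,600),interpolation=cv2.INTER_CUBIC))
plan([.476,-.051,.28],down(SY))
```

```text
16.4 [0.51649986 0.18404362 0.27271623] [-0.74381747  0.39900798 -0.09111493] 0.9987535192070062
t 16.45 shift share [-0.1024 -0.4656 -0.0141] turn share [-0.      0.0002  0.0004] rows>= 6.0
```

View pics/w5.png

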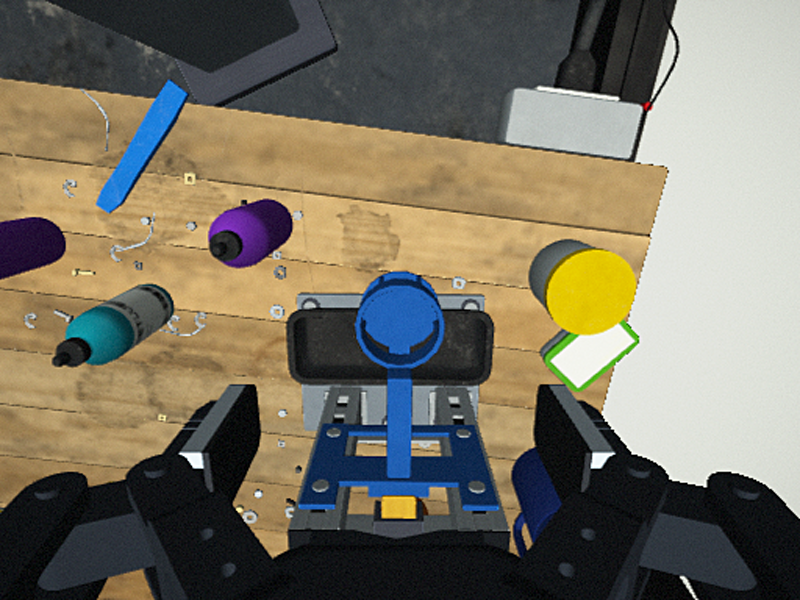

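The holder hangs square on both uprights at (400,470), with the brass latch over its flange at (398,507) and the cup rim centre about (400,314). The bystanders are untouched. Teal is at (115,330), and I'll go over it next.

>>> servo_tool:
  commands: [-0.008, -0.035, 0, 0, 0, 0, 1, -0.0135, -0.062, 0, 0, 0, 0, 1, -0.0135, -0.062, 0, 0, 0, 0, 1, -0.0135, -0.062, 0, 0, 0, 0, 1, -0.0135, -0.062, 0, 0, 0, 0, 1, -0.0135, -0.062, 0, 0, 0, 0, 1, -0.0135, -0.062, 0, 0, 0, 0, 1, -0.0135, -0.058, 0, 0, 0, 0, 1, 0, 0, 0, 0, 0, 0, 1, 0, 0, 0, 0, 0, 0, 1]

```text
t: 17.28
tcp_pos: [0.4789, -0.0537, 0.2724]
tool_rot: [0.201, 0.98, -0.0, 0.002]
force: [0.3, -0.1, -0.8]
finger_gap: 1.002
gripper_force: 0.0
```

Run:
```python
from tgt import *
p5=dict(np.load('w5.npz'));b=np.array([np.cos(SY),np.sin(SY)]);
c=onz(p5,400*.64,314*.64,.134);print('cup from image',c.round(4),'from feel',(SEAT[:2]-.0035*b-.102*b).round(4))
p=shot('wrist');hs=cv2.cvtColor(p['img'],cv2.COLOR_RGB2HSV)
for r in manip.silhouettes(p,'oil_bottle'):
    m=r['pixels'];print(round(r['conf'],2),[round(x) for x in r['box']],'hue',np.median(hs[...,0][m]))
cv2.imwrite('pics/w6.png',p['img'][:,:,::-1]);np.savez('w6.npz',**{k:p[k] for k in('img','mtx','world_to_cam')})
# teal pixels vs projected model cylinder
teal=((hs[...,0]>82)&(hs[...,0]<97)&(hs[...,1]>110));n,lab,st,ce=cv2.connectedComponentsWithStats(teal.astype(np.uint8));k=1+st[1:,4].argmax();print('teal box',st[k])
a=np.linspace(0,6.28,40)
for x,y in((.476,-.052),):
    q=proj(p,np.array([[x+.021*np.cos(t),y+.021*np.sin(t),z] for t in a for z in(.0,.085)]));print('model',q.min(0),q.max(0)-q.min(0),'cap',proj(p,[x,y,.13]))
g=hs[...,2];dk=(g<60).astype(np.uint8);n,lab,st,ce=cv2.connectedComponentsWithStats(dk)
print([(st[i].tolist(),ce[i].round(1).tolist()) for i in range(1,n) if st[i,4]>60])
s=manip.sense();print(s['t'],s['tcp_pos'])
```

```text
cup from image [0.5355 0.178  0.134 ] from feel [0.5439 0.1732]
0.97 [330, 78, 64, 41] hue 136.0
0.84 [163, 93, 43, 38] hue 136.0
0.75 [241, 138, 40, 49] hue 93.0
teal box [243 147  37  38 809]
model [235.54093789 137.95975378] [37.64466642 46.59947507] cap [[254.46480462 176.40841836]]
[([212, 0, 41, 5, 106], [234.7, 1.1]), ([421, 0, 87, 39, 2572], [464.4, 16.4]), ([69, 57, 37, 71, 548], [94.8, 92.2]), ([41, 73, 27, 39, 374], [49.7, 89.8]), ([314, 81, 48, 36, 250], [338.1, 104.4]), ([371, 85, 22, 21, 373], [381.5, 95.4]), ([191, 94, 18, 35, 261], [201.5, 109.8]), ([162, 104, 21, 20, 340], [171.9, 113.2]), ([360, 151, 97, 54, 4585], [406.5, 178.9]), ([33, 153, 22, 27, 103], [47.1, 167.8]), ([454, 152, 32, 53, 499], [473.1, 182.5]), ([481, 153, 22, 20, 189], [493.3, 164.3]), ([254, 163, 18, 20, 279], [262.1, 172.4]), ([0, 206, 48, 72, 1425], [26.4, 243.8]), ([0, 246, 512, 138, 34238], [254.9, 339.0]), ([121, 257, 18, 12, 93], [129.5, 263.1]), ([370, 257, 21, 17, 128], [380.0, 265.5]), ([0, 284, 40, 31, 96], [18.3, 298.5]), ([205, 296, 31, 26, 595], [220.0, 308.8])]
17.3833 [ 0.4785954  -0.05165551  0.27219598]
```

The teal bottle sits about 7.5 mm to tool +y of my estimate. I'll check the cup position by projecting the model into w5 (rim bottom v≈370, cup bottom edge v≈271, u 357–443 in the 800 picture).

Run:
```python
from tgt import *
p5=dict(np.load('w5.npz'));p6=dict(np.load('w6.npz'));b=np.array([np.cos(SY),np.sin(SY)]);a=np.linspace(0,6.28,60)
img=p5['img'].astype(int);bl=((img[...,2]>img[...,0]*2)&(img[...,2]>90))
sub=np.zeros_like(bl);sub[165:240,220:290]=bl[165:240,220:290];ys,xs=np.where(sub)
print('blue box x',xs.min(),xs.max(),'top',ys.min(), 'row widths',[(v,np.where(sub[v])[0][[0,-1]].tolist()) for v in(180,190,200,210,220,230,236)])
for d in(-.006,-.0035,0):
    c=SEAT[:2]+(d-.102)*b
    q=lambda z,r:(lambda w:(w.min(0).round(1),w.max(0).round(1)))(proj(p5,np.array([[c[0]+r*np.cos(t),c[1]+r*np.sin(t),z] for t in a])))
    print(d,c.round(4),'rim',q(.134,.0285),'bottom',q(.091,.0285))
c=onz(p6,262.1,174,.128);print('bottle',c.round(4))
plan([*c[:2],.15],down(SY));plan([*c[:2],.062],down(SY))
```

```text
Traceback (most recent call last):
IndexError: index 0 is out of bounds for axis 0 with size 0
```

Run:
```python
from tgt import *
p5=dict(np.load('w5.npz'));p6=dict(np.load('w6.npz'));b=np.array([np.cos(SY),np.sin(SY)]);a=np.linspace(0,6.28,60)
img=p5['img'].astype(int);bl=((img[...,2]>img[...,0]*2)&(img[...,2]>90))
print([(v,(lambda w:[w[0],w[-1]] if len(w) else [])((np.where(bl[v,215:300])[0]+215).tolist())) for v in range(168,250,4)])
for d in(-.006,-.0035,0):
    c=SEAT[:2]+(d-.102)*b
    q=lambda z,r:(lambda w:(w.min(0).round(1),w.max(0).round(1)))(proj(p5,np.array([[c[0]+r*np.cos(t),c[1]+r*np.sin(t),z] for t in a])))
    print(d,c.round(4),'rim',q(.134,.0285),'bottom',q(.091,.0285))
c=onz(p6,262.1,174,.128);print('bottle',c.round(4))
plan([*c[:2],.15],down(SY));plan([*c[:2],.062],down(SY))
```

```text
[(168, []), (172, []), (176, [244, 266]), (180, [239, 272]), (184, [235, 275]), (188, [232, 278]), (192, [233, 278]), (196, [231, 280]), (200, [229, 282]), (204, [228, 283]), (208, [227, 284]), (212, [228, 284]), (216, [228, 283]), (220, [230, 281]), (224, [232, 279]), (228, [236, 275]), (232, [241, 271]), (236, []), (240, [248, 248]), (244, [248, 263]), (248, [248, 263])]
-0.006 [0.5416 0.1742] rim (array([226.1, 179.9]), array([283.7, 234.1])) bottom (array([229.5, 170. ]), array([280.1, 218.4]))
-0.0035 [0.5439 0.1732] rim (array([226.2, 182.4]), array([283.6, 236.4])) bottom (array([229.5, 172.3]), array([280. , 220.4]))
0 [0.5471 0.1719] rim (array([226.3, 185.9]), array([283.5, 239.5])) bottom (array([229.6, 175.4]), array([280. , 223.2]))
bottle [ 0.4772 -0.0444  0.128 ]
t 17.38 shift share [0.0089 0.0122 0.2444] turn share [ 0.0001  0.0004 -0.0001] rows>= 3.0
t 17.38 shift share [0.0093 0.0121 0.4204] turn share [ 0.0001  0.0004 -0.0001] rows>= 6.0
```

>>> servo_tool:
  commands: [0.004, 0.006, 0.02, 0, 0, 0, 1, 0.004, 0.0062, 0.05, 0, 0, 0, 1, 0, 0, 0.07, 0, 0, 0, 1, 0, 0, 0.07, 0, 0, 0, 1, 0, 0, 0.06, 0, 0, 0, 1, 0, 0, 0.05, 0, 0, 0, 1, 0, 0, 0.04, 0, 0, 0, 1, 0, 0, 0.03, 0, 0, 0, 1, 0, 0, 0.02, 0, 0, 0, 1, 0, 0, 0.01, 0, 0, 0, 1, 0, 0, 0, 0, 0, 0, 1, 0, 0, 0, 0, 0, 0, 1]

```text
t: 18.38
tcp_pos: [0.4777, -0.0442, 0.0623]
tool_rot: [0.199, 0.98, -0.0, 0.001]
force: [-0.3, 0.1, -0.2]
finger_gap: 0.999
gripper_force: 0.0
```

>>> servo_tool:
  commands: [0, 0, 0, 0, 0, 0, 0.3, 0, 0, 0, 0, 0, 0, -0.2, 0, 0, 0, 0, 0, 0, -1, 0, 0, 0, 0, 0, 0, -1, 0, 0, 0, 0, 0, 0, -1, 0, 0, 0, 0, 0, 0, -1, 0, 0, 0, 0, 0, 0, -1, 0, 0, 0, 0, 0, 0, -1]
  force: 30

```text
t: 19.05
tcp_pos: [0.4777, -0.0447, 0.0629]
tool_rot: [0.199, 0.98, -0.0, 0.002]
force: [0.2, 0.8, 5.0]
finger_gap: 0.471
gripper_force: 29.8
```

Run:
```python
from tgt import *
s=manip.sense();print(s['t'],s['tcp_pos'],s['force'],s['finger_gap'],s['gripper_force'])
p=shot('wrist','w7.png');np.savez('w7.npz',**{k:p[k] for k in('img','mtx','world_to_cam')})
hs=cv2.cvtColor(p['img'],cv2.COLOR_RGB2HSV)
teal=((hs[...,0]>82)&(hs[...,0]<97)&(hs[...,1]>110));n,lab,st,ce=cv2.connectedComponentsWithStats(teal.astype(np.uint8));k=1+st[1:,4].argmax();print('teal box',st[k])
a=np.linspace(0,6.28,40);r=R.from_quat(s['tool_rot'])
for d in(-.004,0,.004):
    x,y=(s['tcp_pos']+r.apply([d,0,0]))[:2];z0=0
    q=proj(p,np.array([[x+.021*np.cos(t),y+.021*np.sin(t),z] for t in a for z in(.0,.085)]));print(d,'model',q.min(0),q.max(0))
```

```text
19.05 [ 0.47765708 -0.04469268  0.06285165] [0.24334886 0.75671582 4.99278029] 0.4707760385708096 29.785072510130703
teal box [ 208  224   91   91 5898]
-0.004 model [208.79914976 185.27726173] [300.15908001 318.07466079]
0 model [208.40300223 179.80333814] [300.55568333 311.07850761]
0.004 model [207.99991853 174.26792937] [300.95922867 303.96586438]
```

View pics/w7.png

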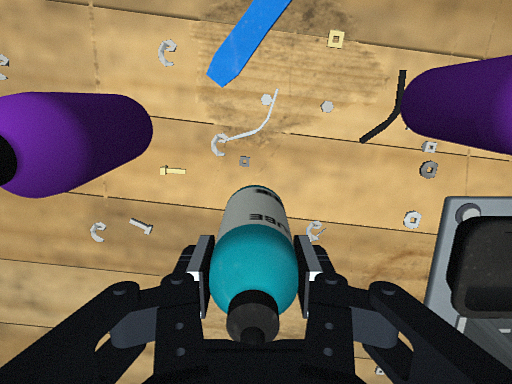

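The gripper holds the teal bottle (gap 40 mm, 30 N), upright and centred at u≈254. Its axis is about 3 mm beyond the TCP. I'll lift it.

>>> servo_tool:
  commands: [0, 0, -0.01, 0, 0, 0, -1, 0, 0, -0.03, 0, 0, 0, -1, 0, 0, -0.05, 0, 0, 0, -1, 0, 0, -0.06, 0, 0, 0, -1, 0, 0, -0.07, 0, 0, 0, -1, 0, 0, -0.06, 0, 0, 0, -1, 0, 0, -0.05, 0, 0, 0, -1, 0, 0, -0.03, 0, 0, 0, -1, 0, 0, -0.014, 0, 0, 0, -1, 0, 0, 0, 0, 0, 0, -1]
  force: 40

```text
t: 19.93
tcp_pos: [0.4772, -0.0446, 0.2504]
tool_rot: [0.199, 0.98, -0.0, 0.002]
force: [0.5, 0.3, -1.9]
finger_gap: 0.471
gripper_force: 40.9
```

Run:
```python
from tgt import *
s=manip.sense();print(s['tcp_pos'],s['force'],s['finger_gap'])
plan([.5406,.1746,.25],down(SY))
```

```text
[ 0.47722619 -0.04455287  0.25039335] [ 0.48977119  0.26596101 -1.88492994] 0.47088066211147195
t 19.93 shift share [0.0546 0.453  0.0006] turn share [0.     0.0008 0.    ] rows>= 6.0
```

>>> servo_tool:
  commands: [0.002, 0.02, 0, 0, 0, 0, -1, 0.005, 0.04, 0, 0, 0, 0, -1, 0.006, 0.05, 0, 0, 0, 0, -1, 0.007, 0.055, 0, 0, 0, 0, -1, 0.007, 0.06, 0, 0, 0, 0, -1, 0.007, 0.06, 0, 0, 0, 0, -1, 0.006, 0.053, 0, 0, 0, 0, -1, 0.006, 0.05, 0, 0, 0, 0, -1, 0.005, 0.04, 0, 0, 0, 0, -1, 0.0036, 0.025, 0, 0, 0, 0, -1, 0, 0, 0, 0, 0, 0, -1, 0, 0, 0, 0, 0, 0, -1]

```text
t: 20.93
tcp_pos: [0.5391, 0.1751, 0.2473]
tool_rot: [0.199, 0.98, -0.001, -0.001]
force: [0.2, -0.4, -2.9]
finger_gap: 0.469
gripper_force: 41.0
```

>>> servo_tool:
  commands: [0, 0, 0, 0, 0, 0, -1, 0, 0, 0, 0, 0, 0, -1, 0, 0, 0, 0, 0, 0, -1]

```text
t: 21.18
tcp_pos: [0.5399, 0.1737, 0.2488]
tool_rot: [0.2, 0.98, -0.0, 0.001]
force: [-0.8, 0.0, -2.4]
finger_gap: 0.469
gripper_force: 41.0
```

Run:
```python
from tgt import *
s=manip.sense();print(s['tcp_pos'],s['force'],s['finger_gap'])
plan([.5406,.1746,.25],down(SY));plan([.5406,.1746,.168],down(SY))
p=shot('wrist');img=p['img'].astype(int);bl=((img[...,2]>img[...,0]*2)&(img[...,2]>90)&(img[...,2]>img[...,1]*1.4))
print([(v,(lambda w:[w[0],w[-1]] if len(w) else [])((np.where(bl[v,180:330])[0]+180).tolist())) for v in range(100,240,8)])
a=np.linspace(0,6.28,60);c=[.5434,.1734]
for z in(.134,.091):
    w=proj(p,np.array([[c[0]+.0285*np.cos(t),c[1]+.0285*np.sin(t),z] for t in a]));print(z,w.min(0).round(1),w.max(0).round(1))
cv2.imwrite('pics/w8.png',p['img'][:,:,::-1])
```

```text
[0.53989324 0.17371647 0.24880343] [-0.77617277  0.02375724 -2.36528462] 0.46876175859466795
t 21.18 shift share [-0.0006  0.0022 -0.0024] turn share [-0.0001  0.0002 -0.0002] rows>= 1.0
t 21.18 shift share [-0.0004  0.0023  0.1616] turn share [-0.0001  0.0002 -0.0002] rows>= 2.0
[(100, []), (108, []), (116, []), (124, []), (132, []), (140, []), (148, []), (156, [245, 267]), (164, [235, 277]), (172, [231, 281]), (180, [227, 286]), (188, [225, 287]), (196, [225, 287]), (204, [283, 284]), (212, []), (220, []), (228, []), (236, [])]
0.134 [223.4 160. ] [287.3 221.2]
0.091 [227.4 151.7] [282.9 205.5]
```

>>> servo_tool:
  commands: [-0.0005, 0.0022, 0.02, 0, 0, 0, -1, 0, 0, 0.03, 0, 0, 0, -1, 0, 0, 0.03, 0, 0, 0, -1, 0, 0, 0.02, 0, 0, 0, -1, 0, 0, 0.015, 0, 0, 0, -1, 0, 0, 0.01, 0, 0, 0, -1, 0, 0, 0.01, 0, 0, 0, -1, 0, 0, 0, 0, 0, 0, -1, 0, 0, 0, 0, 0, 0, -1]

```text
t: 21.98
tcp_pos: [0.5411, 0.1757, 0.1815]
tool_rot: [0.199, 0.98, -0.0, 0.001]
force: [-0.3, 0.5, -2.0]
finger_gap: 0.468
gripper_force: 41.0
```

>>> servo_tool:
  commands: [0, 0, 0.008, 0, 0, 0, -1, 0, 0, 0.008, 0, 0, 0, -1, 0, 0, 0.008, 0, 0, 0, -1, 0, 0, 0.006, 0, 0, 0, -1, 0, 0, 0.004, 0, 0, 0, -1, 0, 0, 0, 0, 0, 0, -1, 0, 0, 0, 0, 0, 0, -1]

```text
t: 22.57
tcp_pos: [0.5409, 0.1756, 0.1643]
tool_rot: [0.199, 0.98, -0.0, 0.001]
force: [-0.0, 0.8, -2.2]
finger_gap: 0.465
gripper_force: 41.0
```

>>> servo_tool:
  commands: [0, -0.002, 0.002, 0, 0, 0, -1, 0, 0, 0.003, 0, 0, 0, -1, 0, 0, 0.003, 0, 0, 0, -1, 0, 0, 0.002, 0, 0, 0, -1, 0, 0, 0.002, 0, 0, 0, -1, 0, 0, 0.001, 0, 0, 0, -1, 0, 0, 0, 0, 0, 0, -1, 0, 0, 0, 0, 0, 0, -1]

```text
t: 23.23
tcp_pos: [0.5406, 0.1747, 0.1579]
tool_rot: [0.199, 0.98, -0.0, 0.001]
force: [-0.3, 0.5, -2.1]
finger_gap: 0.466
gripper_force: 41.0
```

>>> servo_tool:
  commands: [0, 0, 0.001, 0, 0, 0, -1, 0, 0, 0.001, 0, 0, 0, -1, 0, 0, 0, 0, 0, 0, -1, 0, 0, 0, 0, 0, 0, -1]

```text
t: 23.57
tcp_pos: [0.5405, 0.1747, 0.1569]
tool_rot: [0.199, 0.98, -0.0, 0.001]
force: [-0.2, 0.5, -0.9]
finger_gap: 0.466
gripper_force: 41.0
```

Light contact begins at the expected height. One more millimetre, then release gently.

>>> servo_tool:
  commands: [0, 0, 0.001, 0, 0, 0, -1, 0, 0, 0.001, 0, 0, 0, -1, 0, 0, 0, 0, 0, 0, -1, 0, 0, 0, 0, 0, 0, -1]

```text
t: 23.9
tcp_pos: [0.5406, 0.1747, 0.1559]
tool_rot: [0.199, 0.98, -0.0, 0.001]
force: [0.0, 0.3, -2.1]
finger_gap: 0.466
gripper_force: 41.0
```

>>> servo_tool:
  commands: [0, 0, 0, 0, 0, 0, 0.05, 0, 0, 0, 0, 0, 0, 0.15, 0, 0, 0, 0, 0, 0, 0.3, 0, 0, 0, 0, 0, 0, 0.6, 0, 0, 0, 0, 0, 0, 0.8, 0, 0, 0, 0, 0, 0, 0.8]

```text
t: 24.4
tcp_pos: [0.5407, 0.1747, 0.1561]
tool_rot: [0.199, 0.98, -0.0, 0.001]
force: [0.5, 0.6, -0.3]
finger_gap: 0.898
gripper_force: 0.0
```

>>> servo_tool:
  commands: [0, 0, -0.01, 0, 0, 0, 0.8, 0, 0, -0.03, 0, 0, 0, 0.8, 0, 0, -0.05, 0, 0, 0, 0.8, 0, 0, -0.06, 0, 0, 0, 0.8, 0, 0, -0.06, 0, 0, 0, 0.8, 0.04, 0, -0.04, 0, 0, 0, 0.8, 0.04, 0, 0, 0, 0, 0, 0.8, 0, 0, 0, 0, 0, 0, 0.8, 0, 0, 0, 0, 0, 0, 0.8, 0, 0, 0, 0, 0, 0, 0.8]

```text
t: 25.23
tcp_pos: [0.5039, 0.1902, 0.2808]
tool_rot: [0.199, 0.98, -0.0, 0.001]
force: [0.3, 0.6, -0.2]
finger_gap: 0.898
gripper_force: 0.0
```

Run:
```python
from tgt import *
s=manip.sense();print(s['t'],s['tcp_pos'],s['force'],s['finger_gap'])
p=shot('wrist','w9.png');hs=cv2.cvtColor(p['img'],cv2.COLOR_RGB2HSV)
c=[.5434,.1734];a=np.linspace(0,6.28,60)
print('cap top model',proj(p,[*c,.224]))
w=proj(p,np.array([[c[0]+.021*np.cos(t),c[1]+.021*np.sin(t),z] for t in a for z in(.134,.179)]));print('body',w.min(0).round(),w.max(0).round())
teal=((hs[...,0]>82)&(hs[...,0]<97)&(hs[...,1]>110));n,lab,st,ce=cv2.connectedComponentsWithStats(teal.astype(np.uint8));k=1+st[1:,4].argmax();print('teal',st[k])
b=np.array([np.cos(SY),np.sin(SY)]);l=np.array([-b[1],b[0]]);f=lambda x,y,z:proj(p,[*(SEAT[:2]+x*b+y*l),SEAT[2]+z])[0].round().tolist()
print('latch proj',f(.002,0,.077),'plate top corners',f(-.0035-.002,-.061,.096),f(-.0055,.061,.096))
m=((hs[...,0]>18)&(hs[...,0]<32)&(hs[...,1]>120)).astype(np.uint8);n,lab,st,ce=cv2.connectedComponentsWithStats(m);print('yellow',[st[i].tolist() for i in range(1,n) if st[i,4]>60])
```

```text
25.2333 [0.50391096 0.19024157 0.28079428] [ 0.33445379  0.60179069 -0.24496152] 0.8983434637828751
cap top model [[254.0989209  264.84062866]]
body [230. 200.] [278. 259.]
teal [ 232  207   46   46 1386]
latch proj [254.0, 323.0] plate top corners [192.0, 330.0] [316.0, 330.0]
yellow [[200, 100, 21, 20, 110], [339, 167, 64, 54, 2443], [0, 198, 19, 14, 68], [165, 203, 19, 18, 66], [326, 226, 15, 17, 68], [244, 322, 22, 14, 299]]
```

The bottle stands on the cup axis: teal body (232–278, 207–253) against the model's (230–278). The brass latch nose's front edge is at v=322 against 323 predicted when out, so it is locked. Handing in.

```bash
python3 -c "
from station import manip
print(manip.sign_off())"
```

```text
the job is handed in; nothing more can be done
None
```

I handed the job in at about 25 s of the 70 s. The holder is hooked into the uprights with the latch over its flange, the teal bottle stands in its cup, and nothing else was touched. The hand-in returned no verdict, and the latch and bottle are checked only from camera measurements and contact forces.

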